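# Drive the last rivet with the spring striker

### The arm

A 6-joint arm with a two-finger parallel gripper is mounted at the origin on the work surface. World frame = base frame: x ahead of the robot, y to its left, z up, the work surface at z = 0. Lengths are in m, angles in rad, forces in N, time in s.
With the tool pointing down it reaches from about 0.25 to 0.775 m from the base axis. Payload 4 kg.
Tool frame: the origin (TCP) lies between the finger pads; the fingertips stand 22 mm ahead of it and the grasp point (between the pads) lies 3 mm ahead of it; z points along the fingers, y is the line along which they close (so a half turn about z gives the same grasp; the last joint's range is limited). The gripper opens to 85 mm and grips with 20 to 120 N. Pads are 22 mm wide; open, the fingers measure 114 mm over their backs; the gripper's body (76 mm by 85 mm) begins 54 mm behind the grasp point. The pads swing forward as they close: fully open they stand 13 mm farther back than shut.
Start: joints at [-1.443, 0.087, 1.371, -0, 1.684, -0.103], TCP at [0.126, -0.535, 0.253] pointing down, gripper open.
Joint ranges: [-3.1, 3.1], [-0.76, 2.03], [0.27, 2.55], [-1.08, 4.22], [0.17, 2.65], [-2.57, 2.57]. Speed limits (rad/s): [2.79, 2.79, 3.14, 3.14, 3.14, 3.14].

### API

Orientations are given as a rotation vector (axis times angle).
In Python, from rig import bot gives the robot as it stands.
- The arm moves only by the tool apply_moves, never from a script. Its argument "commands" is a list of rows, each a list of 5 numbers: the shift along the world's x, y, z in mm, then the turn about the world's z in degrees, then the closure, from 0 (fully open) to 1 (shut). In form: [[x, y, z, roll, claw], ...]. A call has 1 to 8 rows; each row shifts and turns the commanded pose from where the row before left it; what a row does not reach is not made up. A row lasts 1/12 s, in which the tool goes at most 41.7 mm and 7.16 degrees, less where a joint would pass 70% of its speed; a pose out of reach is approached as far as the arm can. A call with a gripper value outside its range is refused whole. The fingers move at their own pace and stop on an object; the grip force is fixed at half the most. Time passes only in rows, so rows that do not move let the fingers close. It gives the time, the measured TCP pose, the force, the opening and the grip force at its end, in the units of the state.
- bot.sense(): the state, without advancing time (a new reading comes with each control period).
- bot.capture(name): name is "scene" or "side" or "wrist"; returns a dict with "pixels" (480x640x3 uint8, blue, green, red), "mtx" (3x3 intrinsics, pixels), "world_to_cam" (4x4, takes a point from world to camera coordinates). Camera axes: x right, y down, z forward; pixel columns grow to the right and rows downward; lengths in m; the calibration is good to about 2 mm. A picture is of the moment at which its call begins. There is no depth.
- bot.finish_job(): hands the job in; it is judged then, once.
The state is a dict: "t": time; "joints": joint angles; "qvel": joint speeds; "joint_torque": joint torques, N m; "eef_pos": TCP position; "orientation": TCP orientation; "contact_force": force on the tool from outside, world axes, zero at the start; "wrist_torque": the same for the moment, N m; "gripper_width": opening from 0.0 (shut) to 1.0 (fully open); "gripper_force": force on a finger pad.
Only numpy, scipy, OpenCV 4.12 (cv2) and the standard library are available. Lean on these libraries where they do the work, as an engineer would, in place of code of your own. Each camera call takes 0.05 s, during which the arm holds its last target. There are 200 camera calls.

### The job

Set the last rivet of the rating plate with the bench's spring striker: first swing the hammer by its orange crossbar up and back until it stays cocked by itself and let go of it. Then lift the yellow release bar, slide the carriage until the one rivet that still stands proud is under where the hammer lands, and let the bar drop into that notch. Finally press the red trigger pad so that the hammer falls and drives the rivet home; do not touch the rivet with the gripper, leave the hammer down, and do not knock over or shove the tools and tins around the striker.

Things in the scene. Friction and masses are not known exactly. Their poses are not given: they have to be found in the camera images.
- striker: Grey cast base plate fixed to the table, 240 mm (x, -100 to +140) x 300 mm (y) x 18 mm. Origin: on the table below the point the hammer strikes. x points away from the robot to the hammer's green pivot cheeks (x 60 to 130, 34 mm either side, 144 mm high), y left along the carriage's track, z up. The offsets (x, y, z) in mm given for the other things are in this frame.
- hammer_pivot (a point): The hammer's hinge axis, parallel to the striker's y, at (90, 0, 120). The hammer's crossbar moves on an arc about it.
- hammer (a joint): Hammer angle, rad: 0 = down, its 32 mm steel head over the strike point (there it blocks the standing rivet's way); grows as the crossbar swings up and away from the robot. The sear catches by itself at 1.31; go on to 1.34 to 1.40 to make sure (hard stop 1.45), then it rests at 1.31. Let go before that, the spring throws it back to 0.
- crossbar (a point): Grip point on the hammer's orange crossbar, a 14 mm rod along the striker's y that sticks out 88 mm to the right (-y) of the arm; the point is 50 mm right of the arm. Hammer down: (-60, -50, 155); cocked: about (95, -50, 274). The pull along the arc is 6 to 10 N. The rod may turn between the fingers, so the gripper can stay pointing down.
- carriage (a joint): Travel of the blue carriage along the striker's +y (left), m, 0 to 0.10. Nine notches, 12.5 mm apart, at 0, 0.0125, ... 0.10; it starts in one of the first five. At the notch at 0.075 the standing rivet is under the hammer. It slides with under 2 N when the release bar is up.
- latch (a joint): Lift of the release bar, m: 0 = seated in a notch, up to 0.022. It must be up by 6 mm or more (10 to 15 mm is good) to clear the rack's teeth. A spring pushes it down with 6 N rising to 9 N. Let go between notches, its tooth runs down into the nearest one and pulls the carriage along.
- release_bar (a point): Centre of the yellow release bar, a 12 mm rod, 82 mm long, along the striker's y, on a steel fork at the robot's side of the carriage, 62 mm free between the fork's legs and 22 mm free below its underside. At x = -70, y = carriage travel minus 50 mm in the striker's frame, 100 mm above the table when seated; it travels with the carriage.
- rivet_head (a point): Top centre of the standing copper rivet, 14 mm head 3 mm thick, on the aluminium plate on the carriage, top 76 mm above the table while proud. Two driven rivets sit beside it.
- rivet (a joint): How far the rivet is driven, m: 0 = proud, its head 8 mm off the plate; 0.008 = head down on the plate. Needs about 60 N: only the hammer's blow drives it.
- strike_point (a point): The point where the hammer's face lands, at (0, 0, 68) mm in the striker's frame.
- trigger (a joint): How far the trigger is pressed down, m, 0 to 0.012. The cocked hammer is released by about 6 mm; spring 3.5 to 6.5 N, about 8 N in all to trip. It springs back by itself; it also dips and clicks back while the hammer is being cocked.
- trigger_pad (a point): Centre of the top face of the red round trigger pad, 32 mm across, to be pressed straight down, at (80, 110, 102) mm in the striker's frame, left of the green cheeks and clear of the hammer's swing.
- wrench: Loose steel wrench, 170 mm, lying in front of the striker. Bystander.
- screwdriver: Loose screwdriver with a red handle, lying right of the striker. Bystander.
- rivet_tin: Loose open aluminium cup, 72 mm across, 45 mm high, left of the striker. Bystander.
- oil_bottle: Loose yellow oil bottle, 52 mm across, 130 mm high, behind on the right. Bystander.
- spare_cover: Loose spare steel cover block with a plate, 60 x 96 x 21 mm, behind the striker. Bystander.
- grease_jar: Loose blue jar, 60 mm across, 60 mm high, behind on the left. Bystander.
- bench_brush: Loose bench brush 200 mm, lying on the far right. Bystander.

How it is judged:
By the outcome, as a careful person would: the job done as asked, in the order asked, and still so for the second after the job is handed in, with the robot touching nothing.
It also fails if it takes over 58 s, if anything falls off the work surface, if the arm or the gripper's body presses on something with over 40 N, if the wrist force passes 120 N, or if a joint passes its speed limit or range.

## Working session

There is one attempt and no reset: what is moved stays moved. The work goes in short steps, Python scripts to look and compute and a tool call to move; the robot and the scene stay as the last step left them, time stands still between calls to the robot, and variables do not carry over. Pictures are saved under pics/ and viewed, at most 10 in all, crops included, and the job is handed in when it is done.

Besides the shell and the picture viewer there is one more tool, called after "Emit:" in YAML: its name, and indented under it one key for each argument. apply_moves: Moves the arm, as the interface text tells. Its arguments: {"type":"object","properties":{"commands":{"type":"array"}},"required":["commands"]}

```bash
mkdir -p pics; python3 - <<'E'
from rig import bot
import cv2,numpy as np,pickle
d={}
for n in("scene","side"):
    c=bot.capture(n);d[n]=c;cv2.imwrite(f"pics/{n}0.png",c["pixels"])
    print(n,np.round(c["mtx"],1).tolist(),np.round(c["world_to_cam"],3).tolist())
pickle.dump(d,open("cap0.pkl","wb"))
print(bot.sense())
E
```

```text
scene [[471.5, 0.0, 315.8], [0.0, 471.5, 234.3], [0.0, 0.0, 1.0]] [[-0.421, 0.907, 0.002, 0.272], [0.69, 0.322, -0.648, -0.285], [-0.588, -0.271, -0.762, 1.362], [0.0, 0.0, 0.0, 1.0]]
side [[462.0, 0.0, 314.9], [0.0, 462.0, 238.5], [0.0, 0.0, 1.0]] [[-0.976, -0.219, 0.004, 0.543], [-0.119, 0.514, -0.85, 0.171], [0.184, -0.83, -0.527, 0.996], [0.0, 0.0, 0.0, 1.0]]
{'t': 0.1, 'joints': array([-1.44311284e+00,  8.78990527e-02,  1.37214008e+00, -1.54121540e-05,
        1.68359411e+00, -1.03078427e-01]), 'qvel': array([-0.00037015, -0.00092164, -0.00411845,  0.00153156, -0.00076523,
       -0.00010758]), 'joint_torque': array([ 3.38563055e-03, -3.53009570e+01, -3.14220393e+01,  6.31820944e-05,
        7.90741498e-03,  1.25261576e-05]), 'eef_pos': array([ 0.12574537, -0.53500922,  0.25222756]), 'orientation': array([-3.11867783e+00, -3.61438677e-01,  6.34481072e-05]), 'contact_force': array([ 0.01889042,  1.07789048, -0.16364871]), 'wrist_torque': array([-0.05963736,  0.03280988,  0.05223755]), 'gripper_force': 0.0, 'gripper_width': 1.0025856446788357}
```

View pics/scene0.png

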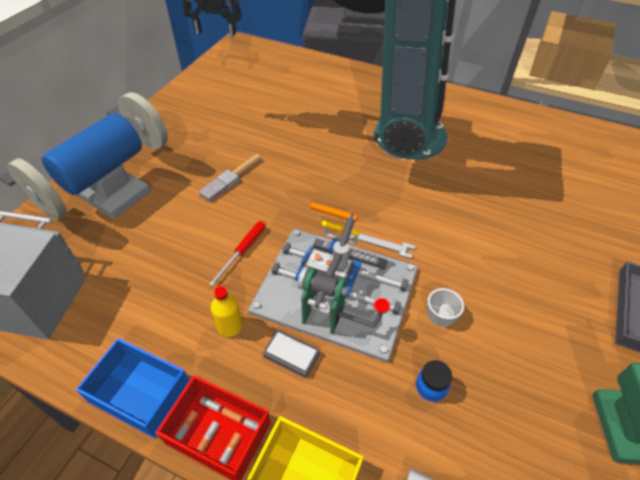

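View pics/side0.png

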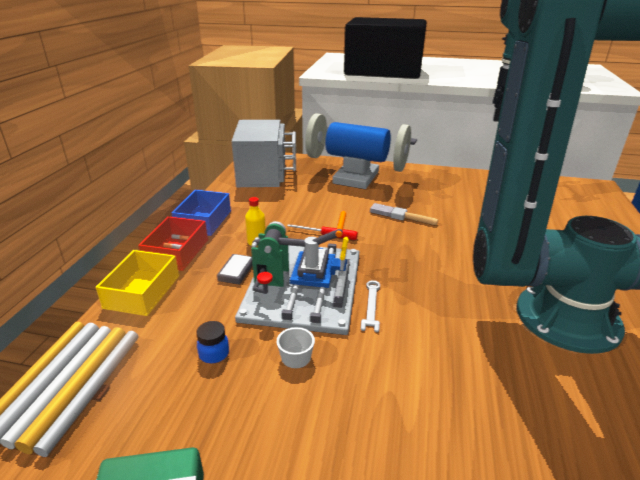

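The scene view shows the orange crossbar at about (332,211), the yellow bar at (340,228), the red pad at (382,305) and base plate corners near (295,232), (418,265), (388,355) and (250,312). The side view shows the pad at (265,278), the orange bar at (341,222) and the yellow bar at (345,248).

```bash
cat >h.py <<'E'
import cv2,numpy as np
def ray(c,uv):
    M=c["world_to_cam"];R,t=M[:3,:3],M[:3,3]
    d=R.T@np.linalg.inv(c["mtx"])@np.array([*uv,1.]);return -R.T@t,d/np.linalg.norm(d)
def plane(c,uv,z):
    o,d=ray(c,uv);return o+d*(z-o[2])/d[2]
def tri(c1,u1,c2,u2):
    (a,d),(b,e)=ray(c1,u1),ray(c2,u2)
    s=np.linalg.lstsq(np.c_[d,-e],b-a,rcond=None)[0];p,q=a+s[0]*d,b+s[1]*e
    return (p+q)/2,np.linalg.norm(p-q)
def proj(c,p):
    q=c["world_to_cam"][:3]@np.append(p,1);q=c["mtx"]@q;return q[:2]/q[2]
def blobs(c,hlo,hhi,win,smin=170,vmin=90):
    h=cv2.cvtColor(c["pixels"],cv2.COLOR_BGR2HSV);m=cv2.inRange(h,(hlo,smin,vmin),(hhi,255,255))
    x0,y0,x1,y1=win;k=np.zeros_like(m);k[y0:y1,x0:x1]=m[y0:y1,x0:x1]
    n,l,s,ce=cv2.connectedComponentsWithStats(k)
    return sorted([(int(s[i,4]),ce[i].round(1).tolist(),s[i,:4].tolist(),cv2.minAreaRect(np.argwhere(l==i)[:,::-1].astype(np.float32))) for i in range(1,n)],key=lambda b:-b[0])[:3]
E
python3 - <<'E'
from h import *;import pickle
d=pickle.load(open("cap0.pkl","rb"));S,D=d["scene"],d["side"]
for n,c,ws in(("scene",S,dict(red=(0,4,(365,290,400,320)),org=(5,18,(305,198,360,222)),yel=(22,34,(315,218,365,240)))),
 ("side",D,dict(red=(0,4,(252,268,280,290)),org=(5,18,(330,205,352,240)),yel=(22,34,(335,232,356,265))))):
    for k,(a,b,w) in ws.items(): print(n,k,[x for x in blobs(c,a,b,w, 190 if k=='org' else 170,90)])
for c,L in((S,[(295,232),(418,265),(388,355),(250,312)]),):
    print([plane(c,u,.018).round(3).tolist() for u in L])
a=cv2.resize(S["pixels"][190:370,235:435],None,fx=3,fy=3,interpolation=2)
cv2.imwrite("pics/z.png",a)
b=cv2.resize(D["pixels"][195:335,230:390],None,fx=4,fy=4,interpolation=2)
cv2.imwrite("pics/z2.png",b)
E
```

```text
scene red [(168, [381.4, 305.3], [374, 299, 15, 14], ((381.0, 305.5), (13.0, 14.0), 90.0))]
scene org [(316, [329.2, 210.0], [310, 202, 40, 17], ((329.0701904296875, 210.04727172851562), (40.52128982543945, 8.082845687866211), 15.52410888671875)), (23, [355.4, 216.9], [354, 214, 4, 7], ((355.5, 217.0), (6.0, 3.0), 90.0)), (1, [328.0, 221.0], [328, 221, 1, 1], ((328.0, 221.0), (0.0, 0.0), 0.0))]
scene yel [(118, [332.1, 225.6], [322, 221, 22, 10], ((332.1499938964844, 225.55001831054688), (22.135942459106445, 5.375870704650879), 18.434947967529297)), (30, [354.3, 232.2], [351, 230, 8, 6], ((354.2586364746094, 232.10345458984375), (6.870728015899658, 4.085297584533691), 21.801406860351562))]
side red [(154, [264.2, 277.3], [257, 271, 16, 13], ((264.5, 277.0), (15.0, 12.0), 0.0))]
side org [(110, [341.9, 220.3], [336, 210, 13, 20], ((342.0, 219.5), (12.0, 19.0), 0.0)), (51, [340.1, 234.6], [336, 231, 14, 9], ((342.46551513671875, 235.58621215820312), (14.669931411743164, 6.685031890869141), 21.801406860351562)), (4, [331.5, 227.0], [330, 227, 4, 1], ((331.5, 227.0), (3.0, 0.0), 180.0))]
side yel [(99, [343.7, 247.8], [340, 237, 8, 23], ((343.5603942871094, 248.01132202148438), (4.545783996582031, 22.54463005065918), 10.619654655456543))]
[[0.483, -0.13, 0.018], [0.454, 0.158, 0.018], [0.685, 0.169, 0.018], [0.714, -0.117, 0.018]]
```

View pics/z.png

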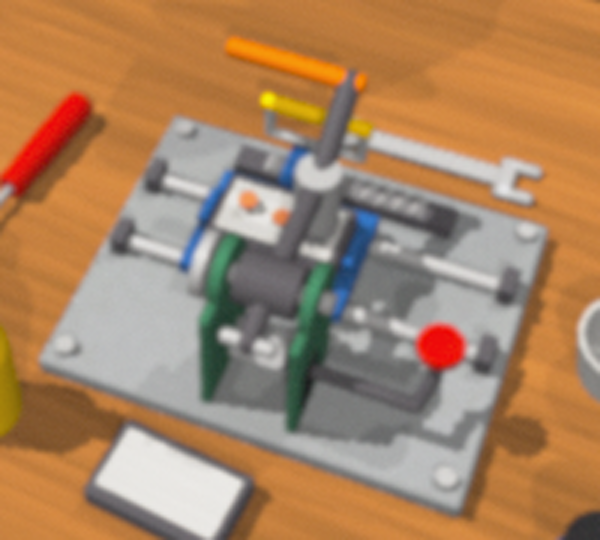

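View pics/z2.png

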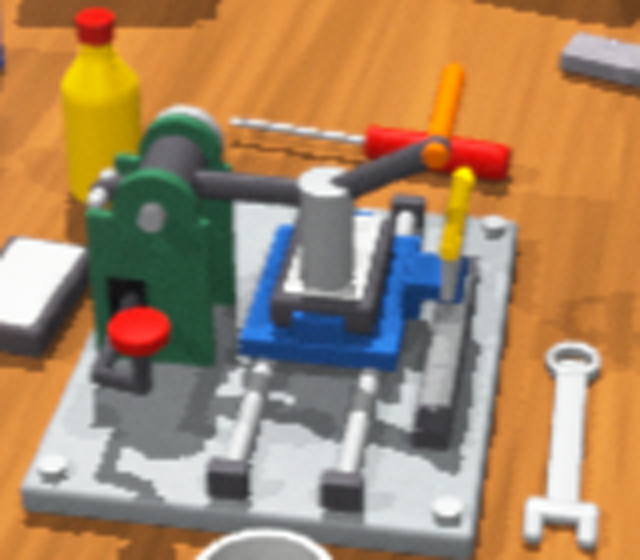

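The crops show the rod's ends at crop (230,45) and (363,82), and the yellow bar's ends at (265,100) and (370,130). The plate corners are clear, and the two driven rivets are visible on the plate. Next I fit the striker pose.

```bash
python3 - <<'E'
from h import *;import pickle
from scipy.optimize import least_squares
d=pickle.load(open("cap0.pkl","rb"));S,D=d["scene"],d["side"]
z=lambda u,v:(235+u/3-.33,190+v/3-.33); w=lambda u,v:(230+u/4-.37,195+v/4-.37)
obs=[(S,z(178,118),(-100,-150,18)),(S,z(548,228),(-100,150,18)),(S,z(462,502),(140,150,18)),(S,z(42,355),(140,-150,18)),
(S,(381.4,305.3),(80,110,101)),(D,(264.3,277.3),(80,110,101)),
(S,z(228,44),(-60,-88,155)),(D,w(454,68),(-60,-88,155)),
(D,w(517,220),(-100,-150,18)),(D,w(475,540),(-100,150,18)),(D,w(25,490),(140,150,18))]
def W(p,q):
    c,s=np.cos(p[2]),np.sin(p[2]);q=np.array(q)/1e3;return np.array([p[0]+c*q[0]-s*q[1],p[1]+s*q[0]+c*q[1],q[2]])
f=lambda p:np.concatenate([proj(c,W(p,q))-u for c,u,q in obs])
r=least_squares(f,[.57,.02,.08],loss="soft_l1");p=r.x
print(p,np.degrees(p[2]),f(p).reshape(-1,2).round(1).tolist())
np.save("pose.npy",p)
print("pad",tri(S,(381.4,305.3),D,(264.3,277.3)),W(p,(80,110,102)))
for n,q in dict(bar=(-60,-50,155),cocked=(95,-50,274),piv=(90,0,120)).items():print(n,W(p,q).round(4))
# yellow bar centre -> travel
for c,u in((S,z(317,115)),(D,w(459,213))):
    g=plane(c,u,.1);v=g[:2]-p[:2];cs,sn=np.cos(p[2]),np.sin(p[2]);print("rel",cs*v[0]+sn*v[1],-sn*v[0]+cs*v[1])
E
```

```text
[0.56061059 0.01524163 0.06259167] 3.5862382791130196 [[-0.7, -2.2], [1.2, -1.6], [0.5, 1.6], [-1.4, 0.8], [1.0, -1.9], [0.2, -1.5], [0.5, 0.3], [0.2, 1.0], [0.5, -0.4], [-0.3, -0.7], [-1.8, -1.0]]
pad (array([0.63494347, 0.12895839, 0.09599964]), np.float64(0.000508213548375653)) [0.63357335 0.13003029 0.102     ]
bar [ 0.5039 -0.0384  0.155 ]
cocked [ 0.6586 -0.0287  0.274 ]
piv [0.6504 0.0209 0.12  ]
rel -0.06796630091612738 -0.02500452037080828
rel -0.07125284648273643 -0.023711631483213595
```

Striker origin is about (0.561, 0.015), yaw 3.6°, and the carriage is at about 0.025, so it needs +50 mm. Approaching above the crossbar, with the fingers closing along striker x.

Emit:
apply_moves:
  commands:
    - [24, 31, 2, 5, 0]
    - [24, 31, 2, 5, 0]
    - [24, 31, 2, 5, 0]
    - [24, 31, 2, 5, 0]
    - [24, 31, 2, 5, 0]
    - [24, 31, 2, 5, 0]
    - [24, 31, 2, 5, 0]
    - [24, 31, 2, 5, 0]

```text
t: 0.77
eef_pos: [0.3184, -0.2856, 0.269]
orientation: [-2.806, -1.412, -0.0]
contact_force: [1.6, -1.3, 0.3]
gripper_width: 0.996
gripper_force: 0.0
```

Emit:
apply_moves:
  commands:
    - [24, 31, 0, 5, 0]
    - [24, 31, 0, 5, 0]
    - [24, 31, 0, 5, 0]
    - [24, 31, 0, 5, 0]
    - [24, 31, 0, 5, 0]
    - [24, 31, 0, 5, 0]
    - [24, 31, 0, 5, 0]
    - [10, 15, 0, 5, 0]

```text
t: 1.43
eef_pos: [0.4974, -0.0518, 0.2684]
orientation: [-2.148, -2.291, -0.002]
contact_force: [-0.7, -0.0, -0.7]
gripper_width: 1.001
gripper_force: 0.0
```

```bash
python3 - <<'E'
from rig import bot
from h import *;import pickle
s=bot.sense();print(s["eef_pos"],s["orientation"],s["joints"].round(3),s["contact_force"])
p=np.load("pose.npy");c=bot.capture("wrist")
pickle.dump(c,open("w1.pkl","wb"))
cs,sn=np.cos(p[2]),np.sin(p[2])
im=c["pixels"].copy()
for q in((-60,-50,155),(-60,-88,155),(-70,-25,100),(-60,0,155)):
    u=proj(c,[p[0]+(cs*q[0]-sn*q[1])/1e3,p[1]+(sn*q[0]+cs*q[1])/1e3,q[2]/1e3]);print(q,u);cv2.circle(im,tuple(int(x) for x in u),4,(255,0,255),1)
cv2.imwrite("pics/w1.png",im)
E
```

```text
[ 0.49744764 -0.05176582  0.2683891 ] [-2.14754230e+00 -2.29071786e+00 -1.97850864e-03] [-0.218 -0.026  1.458  0.002  1.711 -0.282] [-0.67537168 -0.02060476 -0.69561438]
(-60, -50, 155) [336.71889315 229.84223076]
(-60, -88, 155) [336.00881042 292.47730097]
(-70, -25, 100) [319.69267468 173.0160515 ]
(-60, 0, 155) [337.75665184 138.30347652]
```

View pics/w1.png

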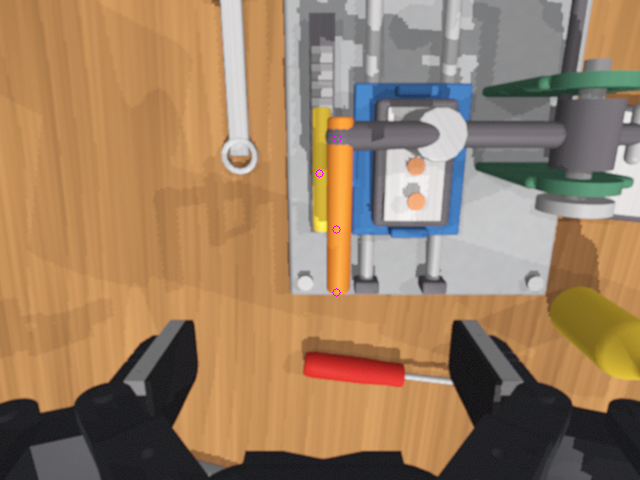

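The wrist view confirms the fit. The rod is at column 340 (predicted 337, so about +2 mm in x) and its end is at row 291. The yellow bar spans rows 108–232, which is as expected. Descending and gripping.

Emit:
apply_moves:
  commands:
    - [4, 4, -30, 0, 0.2]
    - [4, 4, -30, 0, 0.2]
    - [0, 0, -30, 0, 0.2]
    - [0, 0, -20, 0, 0.2]
    - [0, 0, 0, 0, 0.2]
    - [0, 0, 0, 0, 1]
    - [0, 0, 0, 0, 1]
    - [0, 0, 0, 0, 1]

```text
t: 2.15
eef_pos: [0.505, -0.0479, 0.1618]
orientation: [2.156, 2.28, 0.004]
contact_force: [-0.3, 0.3, 1.1]
gripper_width: 0.376
gripper_force: 0.0
```

Emit:
apply_moves:
  commands:
    - [0, 0, 0, 0, 1]
    - [0, 0, 0, 0, 1]
    - [0, 0, 0, 0, 1]
    - [0, 0, 0, 0, 1]

```text
t: 2.48
eef_pos: [0.5058, -0.0477, 0.1616]
orientation: [2.154, 2.279, 0.006]
contact_force: [4.0, -0.2, 3.9]
gripper_width: 0.14
gripper_force: 58.7
```

Gripped. Swinging along the arc.

Emit:
apply_moves:
  commands:
    - [4.2, 0.3, 14.8, 0, 1]
    - [5.7, 0.4, 14.3, 0, 1]
    - [7.1, 0.4, 13.7, 0, 1]
    - [8.4, 0.5, 12.9, 0, 1]
    - [9.7, 0.6, 12, 0, 1]
    - [10.8, 0.7, 10.9, 0, 1]
    - [11.9, 0.7, 9.8, 0, 1]
    - [12.8, 0.8, 8.6, 0, 1]

```text
t: 3.15
eef_pos: [0.5669, -0.0439, 0.2565]
orientation: [-2.15, -2.271, 0.026]
contact_force: [-21.9, -1.8, 14.4]
gripper_width: 0.136
gripper_force: 58.6
```

Emit:
apply_moves:
  commands:
    - [13.6, 0.8, 7.3, 0, 1]
    - [14.2, 0.9, 5.9, 0, 1]
    - [14.7, 0.9, 4.4, 0, 1]
    - [15.1, 1, 2.9, 0, 1]
    - [15.3, 1, 1.4, 0, 1]
    - [10.8, 0.7, 0, 0, 1]
    - [0, 0, 0, 0, 1]
    - [0, 0, 0, 0, 1]

```text
t: 3.82
eef_pos: [0.6562, -0.0383, 0.2841]
orientation: [2.158, 2.281, -0.003]
contact_force: [-8.3, -1.7, 17.2]
gripper_width: 0.137
gripper_force: 64.7
```

Emit:
apply_moves:
  commands:
    - [3, 0, 1, 0, 1]
    - [3, 0, 1, 0, 1]
    - [0, 0, 0, 0, 1]
    - [0, 0, 0, 0, 1]

```text
t: 4.15
eef_pos: [0.6608, -0.0381, 0.2841]
orientation: [-2.157, -2.28, 0.007]
contact_force: [-11.0, -0.2, 12.1]
gripper_width: 0.131
gripper_force: 64.3
```

```bash
python3 - <<'E'
from rig import bot
from h import *
p=np.load("pose.npy");cs,sn=np.cos(p[2]),np.sin(p[2])
D=bot.capture("side");S=bot.capture("scene")
a=cv2.resize(D["pixels"][130:310,220:400],None,fx=3,fy=3,interpolation=2)
b=cv2.resize(S["pixels"][140:320,270:450],None,fx=3,fy=3,interpolation=2)
cv2.imwrite("pics/c1.png",cv2.resize(np.hstack([a,b]),(800,400)))
E
```

```text
(no output)
```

View pics/c1.png

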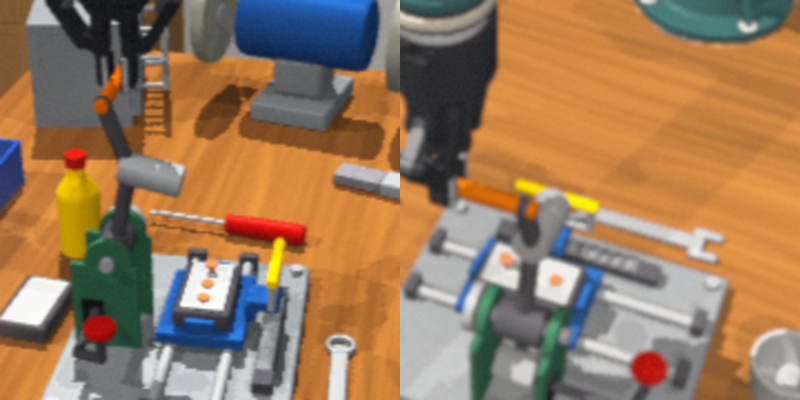

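The side crop shows the hammer up and back at about crop (110,110), with the jaws on the rod. The measured displacement of 155 mm means about 1.37 rad. Easing back toward 1.31 to see whether the spring load vanishes before I let go.

Emit:
apply_moves:
  commands:
    - [-3, 0, 0, 0, 1]
    - [-3, 0, 0, 0, 1]
    - [-3, 0, 0, 0, 1]
    - [-2, 0, 0, 0, 1]
    - [0, 0, 0, 0, 1]
    - [0, 0, 0, 0, 1]

```text
t: 4.75
eef_pos: [0.6507, -0.0386, 0.2841]
orientation: [2.159, 2.282, -0.005]
contact_force: [-7.9, -1.5, 10.9]
gripper_width: 0.132
gripper_force: 64.1
```

Emit:
apply_moves:
  commands:
    - [-2, 0, 0, 0, 1]
    - [-2, 0, 0, 0, 1]
    - [0, 0, 0, 0, 1]
    - [0, 0, 0, 0, 1]

```text
t: 5.08
eef_pos: [0.6487, -0.0387, 0.284]
orientation: [2.156, 2.279, 0.001]
contact_force: [-1.3, -2.8, 9.7]
gripper_width: 0.135
gripper_force: 63.9
```

The load now drops as I back off, so the sear is holding. Releasing and lifting.

Emit:
apply_moves:
  commands:
    - [0, 0, 0, 0, 0.3]
    - [0, 0, 0, 0, 0.3]
    - [0, 0, 0, 0, 0.3]
    - [0, 0, 0, 0, 0.3]
    - [0, 0, 15, 0, 0.3]
    - [0, 0, 25, 0, 0.3]
    - [0, 0, 25, 0, 0.3]

```text
t: 5.67
eef_pos: [0.6485, -0.0376, 0.3435]
orientation: [-2.155, -2.28, 0.005]
contact_force: [0.1, 0.5, 1.7]
gripper_width: 0.696
gripper_force: 0.0
```

```bash
python3 - <<'E'
from rig import bot
from h import *
D=bot.capture("side");S=bot.capture("scene")
print(blobs(D,5,18,(240,120,300,200),190),blobs(D,0,4,(252,265,280,290)),blobs(D,22,34,(335,225,356,265)),blobs(S,22,34,(315,215,365,240)))
print(bot.sense()["contact_force"])
E
```

```text
[(101, [277.4, 166.3], [271, 158, 13, 17], ((277.3821105957031, 166.2122802734375), (5.9248433113098145, 17.09463119506836), 29.05460548400879)), (35, [271.0, 178.0], [268, 175, 7, 7], ((271.0, 178.0), (5.656853675842285, 5.656853675842285), 45.0)), (4, [258.0, 198.2], [257, 197, 3, 3], ((257.7500305175781, 198.25003051757812), (2.8284268379211426, 0.7071067094802856), 45.0))] [(146, [264.2, 277.4], [257, 272, 16, 12], ((264.5, 277.5), (15.0, 11.0), 0.0))] [(107, [343.5, 248.2], [340, 237, 8, 23], ((343.4189147949219, 247.98646545410156), (5.096368789672852, 22.522661209106445), 9.462322235107422))] [(65, [353.1, 231.3], [347, 228, 13, 8], ((352.60003662109375, 231.1999969482422), (12.649109840393066, 5.692099571228027), 18.434947967529297)), (5, [325.8, 221.6], [325, 221, 3, 2], ((326.0, 221.5), (2.0, 1.0), 0.0)), (3, [332.3, 223.7], [332, 223, 2, 2], ((332.2500305175781, 223.75003051757812), (1.4142134189605713, 0.7071067094802856), 45.0))]
[-0.49127641  0.06947638 -0.02066317]
```

Hammer stays cocked. Moving above the release bar.

Emit:
apply_moves:
  commands:
    - [-30, 5, 0, 0, 0.3]
    - [-38, 6, 0, 0, 0.3]
    - [-38, 6, 0, 0, 0.3]
    - [-30, 5, 0, 0, 0.3]
    - [-18, 3, -20, 0, 0.3]
    - [0, 0, -36, 0, 0.3]
    - [0, 0, -36, 0, 0.3]
    - [0, 0, -36, 0, 0.3]

```text
t: 6.43
eef_pos: [0.4942, -0.0125, 0.2154]
orientation: [2.157, 2.283, 0.001]
contact_force: [0.4, 0.2, -0.5]
gripper_width: 0.7
gripper_force: 0.0
```

Emit:
apply_moves:
  commands:
    - [0, 0, -30, 0, 0.3]
    - [0, 0, -20, 0, 0.3]
    - [0, 0, 0, 0, 0.3]
    - [0, 0, 0, 0, 0.3]

```text
t: 6.77
eef_pos: [0.4938, -0.0125, 0.1653]
orientation: [-2.155, -2.28, 0.004]
contact_force: [0.1, -1.2, 0.6]
gripper_width: 0.696
gripper_force: 0.0
```

```bash
python3 - <<'E'
from rig import bot
from h import *
c=bot.capture("wrist");cv2.imwrite("pics/w2.png",c["pixels"])
b=blobs(c,22,34,(150,0,500,400))
print(bot.sense()["eef_pos"],b,plane(c,b[0][1],.1))
E
```

```text
[ 0.49516325 -0.012691    0.16745993] [(2644, [322.3, 272.1], [310, 195, 27, 168], ((323.0, 278.5), (167.0, 26.0), 90.0)), (1, [323.0, 204.0], [323, 204, 1, 1], ((323.0, 204.0), (0.0, 0.0), 0.0))] [ 0.49250434 -0.00743111  0.1       ]
```

View pics/w2.png

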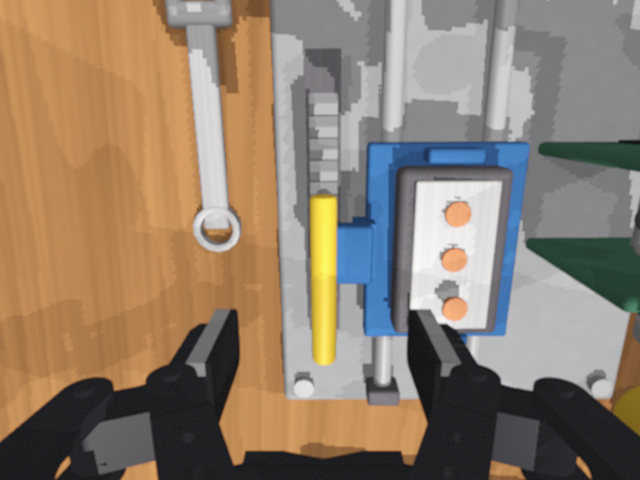

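The wrist view shows the yellow bar at column 323, rows 195–363 (centre row 279, y ≈ -0.011), between the fingers. Rivets are at column 455, well clear. Narrowing, descending and gripping.

Emit:
apply_moves:
  commands:
    - [0, 1, -12, 0, 0.6]
    - [0, 0, -20, 0, 0.6]
    - [0, 0, -20, 0, 0.6]
    - [0, 0, -10, 0, 0.6]
    - [0, 0, 0, 0, 0.6]
    - [0, 0, 0, 0, 1]
    - [0, 0, 0, 0, 1]
    - [0, 0, 0, 0, 1]

```text
t: 7.48
eef_pos: [0.4939, -0.0119, 0.1067]
orientation: [-2.157, -2.282, 0.004]
contact_force: [-7.3, -1.8, 3.8]
gripper_width: 0.116
gripper_force: 58.5
```

Emit:
apply_moves:
  commands:
    - [0, 0, 0, 0, 1]
    - [0, 0, 0, 0, 1]

```text
t: 7.65
eef_pos: [0.4939, -0.0119, 0.1067]
orientation: [-2.157, -2.282, 0.004]
contact_force: [-7.0, -0.1, 3.2]
gripper_width: 0.113
gripper_force: 58.5
```

Emit:
apply_moves:
  commands:
    - [0, 0, 5, 0, 1]
    - [0, 0, 5, 0, 1]
    - [0, 0, 4, 0, 1]
    - [0, 0, 0, 0, 1]
    - [0, 0, 0, 0, 1]

```text
t: 8.07
eef_pos: [0.4939, -0.0117, 0.1185]
orientation: [-2.156, -2.281, 0.003]
contact_force: [-4.3, -0.3, -7.2]
gripper_width: 0.116
gripper_force: 58.4
```

Emit:
apply_moves:
  commands:
    - [-0.5, 8, 0, 0, 1]
    - [-0.5, 8, 0, 0, 1]
    - [-0.5, 8, 0, 0, 1]
    - [-0.5, 8, 0, 0, 1]
    - [-0.5, 8, 0, 0, 1]
    - [-0.5, 8, 0, 0, 1]
    - [-0.1, 2, 0, 0, 1]
    - [0, 0, 0, 0, 1]

```text
t: 8.73
eef_pos: [0.4907, 0.0395, 0.1183]
orientation: [-2.155, -2.282, 0.002]
contact_force: [-5.0, 0.3, -8.4]
gripper_width: 0.114
gripper_force: 58.4
```

```bash
python3 - <<'E'
from rig import bot
from h import *
p=np.load("pose.npy");cs,sn=np.cos(p[2]),np.sin(p[2])
s=bot.sense();print(s["eef_pos"],s["contact_force"])
D=bot.capture("side");S=bot.capture("scene")
a=cv2.resize(D["pixels"][130:310,220:400],None,fx=3,fy=3,interpolation=2)
b=cv2.resize(S["pixels"][140:320,270:450],None,fx=3,fy=3,interpolation=2)
cv2.imwrite("pics/c2.png",cv2.resize(np.hstack([a,b]),(800,400)))
E
```

```text
[0.49068066 0.03950033 0.11827572] [-5.0056416   0.26137365 -8.3896373 ]
```

View pics/c2.png

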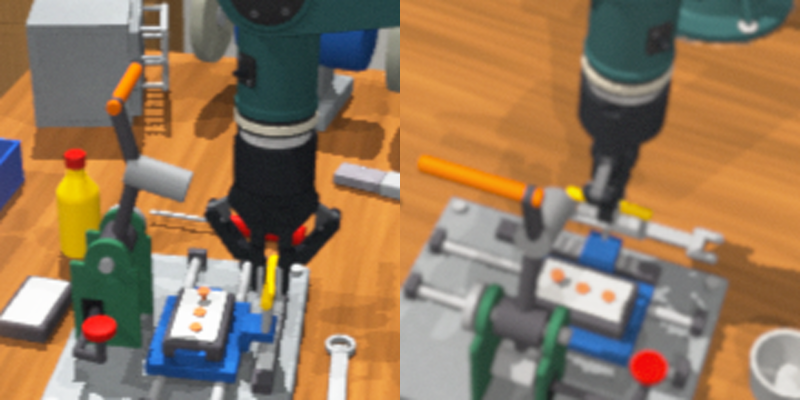

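The carriage has slid about 51 mm left with the bar lifted about 12 mm, and the hammer is still cocked. Lowering the bar into the notch and letting go.

Emit:
apply_moves:
  commands:
    - [0, 0, -4, 0, 1]
    - [0, 0, -4, 0, 1]
    - [0, 0, -4, 0, 1]
    - [0, 0, 0, 0, 1]
    - [0, 0, 0, 0, 0.6]
    - [0, 0, 0, 0, 0.6]
    - [0, 0, 0, 0, 0.6]
    - [0, 0, 0, 0, 0.6]

```text
t: 9.5
eef_pos: [0.4939, 0.0384, 0.1092]
orientation: [2.155, 2.28, 0.006]
contact_force: [-0.1, 0.6, 0.1]
gripper_width: 0.4
gripper_force: 0.0
```

Emit:
apply_moves:
  commands:
    - [0, 0, 20, 0, 0.6]
    - [0, 0, 20, 0, 0.6]
    - [0, 0, 25, 0, 0.6]
    - [0, 0, 0, 0, 0.6]

```text
t: 9.83
eef_pos: [0.4958, 0.0383, 0.1789]
orientation: [2.151, 2.276, 0.014]
contact_force: [1.7, -0.2, 1.1]
gripper_width: 0.4
gripper_force: 0.0
```

```bash
python3 - <<'E'
from rig import bot
from h import *
p=np.load("pose.npy");cs,sn=np.cos(p[2]),np.sin(p[2])
c=bot.capture("wrist");im=c["pixels"].copy()
print(bot.sense()["eef_pos"])
for q in((0,0,76),(-70,25,100)):
    u=proj(c,[p[0]+.002+(cs*q[0]-sn*q[1])/1e3,p[1]+(sn*q[0]+cs*q[1])/1e3,q[2]/1e3]);print(q,u);cv2.circle(im,tuple(int(x) for x in u),5,(255,0,255),1)
b=blobs(c,22,34,(150,0,500,400));print(b)
for k in blobs(c,5,16,(380,100,540,400),90):print(k)
cv2.imwrite("pics/w3.png",im)
E
```

```text
[0.4947948  0.03829224 0.17658208]
(0, 0, 76) [436.70237293 301.28438726]
(-70, 25, 100) [312.26244695 276.39294191]
[(2224, [309.2, 263.6], [298, 192, 24, 158], ((309.5, 270.5), (157.0, 23.0), 90.0))]
(428, [436.8, 208.8], [425, 198, 24, 23], ((436.5, 209.0), (22.0, 23.0), 90.0))
(387, [433.8, 251.7], [423, 241, 23, 22], ((434.0000305175781, 251.5), (20.50609588623047, 21.920310974121094), 45.0))
(383, [434.5, 297.7], [424, 287, 22, 22], ((434.5, 297.5), (21.0, 21.0), 90.0))
```

View pics/w3.png

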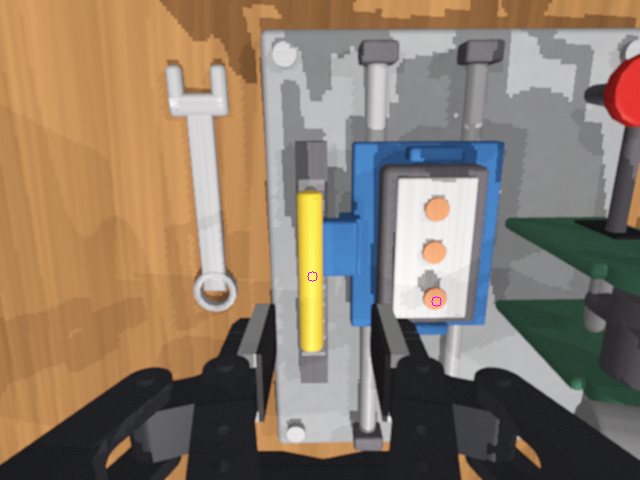

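The standing rivet (with the shadow, pixel 434,298) lies at the predicted strike point (436,301), and the bar is seated. Going to the trigger with the gripper shut.

Emit:
apply_moves:
  commands:
    - [0, 20, 30, 0, 1]
    - [0, 30, 20, 0, 1]
    - [8, 33, 0, 0, 1]
    - [33, 10, 0, 0, 1]
    - [33, 0, 0, 0, 1]
    - [33, 0, 0, 0, 1]
    - [33, 0, 0, 0, 1]
    - [0, 0, -20, 0, 1]

```text
t: 10.55
eef_pos: [0.6389, 0.1312, 0.2037]
orientation: [2.155, 2.277, 0.011]
contact_force: [-0.4, -0.4, 0.4]
gripper_width: 0.001
gripper_force: 0.0
```

Emit:
apply_moves:
  commands:
    - [0, 0, -30, 0, 1]
    - [0, 0, -20, 0, 1]
    - [0, 0, 0, 0, 1]
    - [0, 0, 0, 0, 1]

```text
t: 10.88
eef_pos: [0.6311, 0.1312, 0.1498]
orientation: [-2.156, -2.281, 0.005]
contact_force: [0.2, 0.3, 0.4]
gripper_width: 0.004
gripper_force: 0.0
```

Emit:
apply_moves:
  commands:
    - [3, 0, -10, 0, 1]
    - [0, 0, -10, 0, 1]
    - [0, 0, -5, 0, 1]
    - [0, 0, -4, 0, 1]
    - [0, 0, -4, 0, 1]
    - [0, 0, -3, 0, 1]
    - [0, 0, 0, 0, 1]

```text
t: 11.47
eef_pos: [0.6357, 0.1315, 0.1178]
orientation: [2.157, 2.282, 0.004]
contact_force: [0.4, 1.9, 3.0]
gripper_width: -0.001
gripper_force: 2.1
```

```bash
python3 - <<'E'
from rig import bot
from h import *
D=bot.capture("side")
print(blobs(D,5,18,(240,120,300,200),190)[:2],blobs(D,5,18,(330,205,352,240),190)[:2])
E
```

```text
[(2, [287.5, 177.0], [287, 177, 2, 1], ((287.5, 177.0), (1.0, 0.0), 180.0)), (1, [291.0, 174.0], [291, 174, 1, 1], ((291.0, 174.0), (0.0, 0.0), 0.0))] [(6, [338.5, 228.0], [336, 228, 6, 1], ((338.5, 228.0), (5.0, 0.0), 180.0)), (5, [345.0, 229.0], [343, 229, 5, 1], ((345.0, 229.0), (4.0, 0.0), 180.0))]
```

Emit:
apply_moves:
  commands:
    - [0, 0, -3, 0, 1]
    - [0, 0, -3, 0, 1]
    - [0, 0, 0, 0, 1]

```text
t: 11.77
eef_pos: [0.6358, 0.1314, 0.1122]
orientation: [2.157, 2.282, 0.004]
contact_force: [-0.8, -1.0, 5.9]
gripper_width: 0.002
gripper_force: 2.8
```

Emit:
apply_moves:
  commands:
    - [0, 0, -2, 0, 1]
    - [0, 0, 0, 0, 1]
    - [0, 0, 0, 0, 1]
    - [0, 0, 0, 0, 1]

```text
t: 12.1
eef_pos: [0.6359, 0.1315, 0.1119]
orientation: [2.156, 2.281, 0.005]
contact_force: [-3.2, 0.1, 11.2]
gripper_width: 0.001
gripper_force: 5.6
```

Emit:
apply_moves:
  commands:
    - [0, 0, 20, 0, 1]
    - [0, 0, 35, 0, 1]
    - [0, 0, 35, 0, 1]
    - [0, 20, 35, 0, 1]
    - [0, 30, 20, 0, 1]
    - [0, 0, 0, 0, 1]

```text
t: 12.6
eef_pos: [0.6364, 0.1861, 0.2605]
orientation: [2.15, 2.285, 0.019]
contact_force: [-1.3, 0.7, 0.5]
gripper_width: 0.0
gripper_force: 0.0
```

```bash
python3 - <<'E'
from rig import bot
from h import *
D=bot.capture("side");S=bot.capture("scene")
a=cv2.resize(D["pixels"][130:340,190:400],(400,400),interpolation=2)
b=cv2.resize(S["pixels"][180:380,230:430],(400,400),interpolation=2)
cv2.imwrite("pics/c3.png",np.hstack([a,b]))
print(bot.sense()["eef_pos"],blobs(D,0,4,(252,265,280,290)))
E
```

```text
[0.63518377 0.18228342 0.25422484] [(156, [264.3, 277.3], [257, 271, 16, 13], ((264.5, 277.0), (15.0, 12.0), 0.0))]
```

View pics/c3.png

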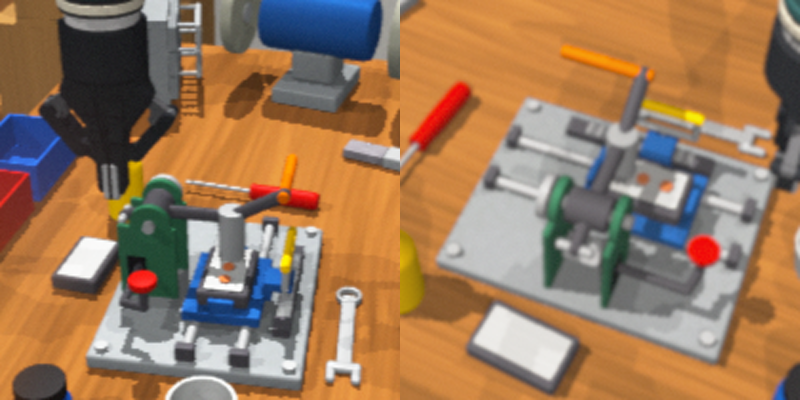

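The hammer is down on the rivet and the tools are undisturbed. Comparing the rod position with the start, where 0 rad means fully driven.

```bash
python3 - <<'E'
from rig import bot
from h import *
D=bot.capture("side");S=bot.capture("scene")
print(blobs(D,5,18,(330,205,352,240),190)[:2],blobs(S,5,18,(305,198,360,222),190)[:1],bot.sense()["contact_force"])
E
```

```text
[(129, [341.6, 220.5], [336, 210, 13, 20], ((342.0, 219.5), (12.0, 19.0), 0.0)), (42, [338.9, 234.3], [336, 231, 7, 9], ((339.0, 235.0), (8.0, 6.0), 90.0))] [(310, [329.2, 209.9], [310, 202, 40, 17], ((329.21697998046875, 209.99057006835938), (40.246639251708984, 7.829550743103027), 15.945395469665527))] [ 0.63927592  0.48889919 -0.3854307 ]
```

```bash
python3 -c "
from rig import bot
print(bot.finish_job())"
```

```text
the job is handed in; nothing more can be done
None
```

The job is done and handed in: I cocked the hammer, moved the carriage to the 0.075 notch and tripped the trigger. The crossbar came back to its hammer-down position in both views, so the rivet is driven home; the nearby tools looked undisturbed, and the clock read under 13 s.

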